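# Fit the long fuse carrier and switch on

## Task

Take the long ceramic fuse carrier out of the parts tray and seat it in the rectangular pocket of the sloping fuse base, lying flat and square and fully home; do not drop it. Then push the switch beside it all the way over, up the slope, to on. Leave everything else where it is.

Things in the scene. Friction and masses are not known exactly. Their poses are not given: they have to be found in the camera images.
- carrier: the long white ceramic fuse carrier, loose in the tray: a flat block 100 (x) by 60 (y) by 22 mm (z) with an upright grip rib centred on top, 60 mm long (x), 16 mm thick (y), rising from 22 to 52 mm; the underside is plain and either end may go first. Origin: centre of the underside; z up out of the rib, x along the block and rib. About 0.35 kg
- short_carrier: a shorter carrier of the same kind that does not belong in the pocket: block 70 (x) by 60 by 22 mm, rib 42 mm long and 16 mm thick to 52 mm. Origin: centre of the underside. Stays in the tray
- socket: white ceramic bulb socket, round, 58 mm across and 48 mm high, open at the top. Origin: centre of the underside. Stays in the tray
- lamp: silver reflector lamp standing on its face, 64 mm across, 80 mm high, brass cap up. Origin: centre of the face below. Stays in the tray
- tray: fixed open steel tray, 300 by 300 mm, walls 45 mm high and 5 mm thick, floor 5 mm thick. Origin: centre of its underside
- pocket (a point): centre of the floor of the rectangular pocket in the grey fuse base; pocket 106 (x) by 66 (y) mm, 14 mm deep, 3 mm chamfer at the mouth. z: out of the pocket, square to the sloping face, leaning 28 degrees from vertical (the face looks up and roughly away from the robot); x: up the slope, along the pocket; y: across. The face spans -80 to 80 mm in x, -175 to 85 mm in y
- stand: fixed steel stand, base plate 190 by 270 mm, that carries the fuse base with the slope rising along its x; the pocket floor's centre lies at (0, 45, 85) mm in its frame. Origin: centre of its underside
- switch (a joint): angle of the toggle switch about the pocket's y: 0 = off, leaning 0.5 rad down the slope; 1.0 = on, leaning 0.5 rad up the slope; stays where left; about 1 N at the ball moves it. Axis at (0, -110, 36) mm in the pocket frame, 60 mm from the ball's centre; housing 70 (x) by 50 (y) mm, 25 mm above the face
- switch_tip (a point): centre of the black ball, 26 mm in diameter, at the end of the switch's 10 mm steel stem
- pliers: black insulated pliers lying on the bench, 170 mm long, 14 mm high. Origin: on the bench, near the joint of the jaws
- cover: clear plastic cover of the fuse box, an open box 160 by 100 by 50 mm lying open side up. Origin: centre of its underside
- screwdriver: screwdriver lying on the bench, 200 mm long
- jar: glass jar with a steel cap, 70 mm across, 90 mm high. Origin: centre of its underside
Mind the look-alikes: they are no part of the job. Leave any red look-alike of the carrier alone.

How it is judged:
By the outcome, as a careful person would: the job done as asked, in the order asked, and still so for the second after the job is handed in, with the robot touching nothing.
It also fails if it takes over 58 s, if anything falls off the work surface, if the arm or the gripper's body presses on something with over 40 N, if the wrist force passes 120 N, or if a joint passes its speed limit or range.

## Robot

A 7-joint arm with a two-finger parallel gripper is mounted at the origin on the work surface. World frame = base frame: x ahead of the robot, y to its left, z up, the work surface at z = 0. Lengths are in mm, angles in rad, forces in N, time in s.
With the tool pointing down it reaches from about 400 to 875 mm from the base axis. Payload 4.4 kg.
Tool frame: the origin (TCP) lies midway between the tips of the shut fingers; the grasp point (between the pads) lies 19 mm behind it; z points along the fingers, y is the line along which they close (so a half turn about z gives the same grasp; the last joint's range is limited). The gripper opens to 85 mm and grips with 20 to 120 N. Pads are 22 mm wide; open, the fingers measure 114 mm over their backs; the gripper's body (76 mm by 85 mm) begins 54 mm behind the grasp point. The pads swing forward as they close: fully open they stand 13 mm farther back than shut.
Start: joints at [-1.266, 0.628, 0.038, 1.517, -0.027, 0.996, -0.02], TCP at [235.512, 605.848, 231.313] pointing down, gripper open.
Joint ranges: [-3.06, 3.06], [-0.37, 2.12], [-1.25, 1.32], [0.18, 2.47], [-1.1, 4.24], [0.23, 1.98], [-2.94, 2.94]. Speed limits (rad/s): [2.57, 2.57, 3.14, 3.14, 3.14, 3.14, 3.14].

## Interface

Orientations are given as [roll, pitch, yaw] about the fixed x, y, z axes, in that order (R = Rz(yaw) Ry(pitch) Rx(roll)).
In Python, from cell import ctrl gives the robot as it stands.
- The arm moves only by the shell command python3 -m crank 'ROWS' [OPENING]. ROWS is JSON, a list that holds one entry, the list of rows, each a list of 4 numbers: the shift along the tool's x, y, z normalised to -1 to 1, where 1 is 2.5 cm, then the turn about the tool's z normalised to -1 to 1, where 1 is 0.08 rad. In form: [[[dx, dy, dz, turn], ...]]. A call has 1 to 12 rows; each row shifts and turns the commanded pose from where the row before left it, along the tool's axes as they then stand; what a row does not reach is not made up. A row lasts 1/12 s, in which the tool goes at most 41.7 mm and 7.16 degrees, less where a joint would pass 70% of its speed; a pose out of reach is approached as far as the arm can. A call with a number of a shift or a turn outside -1 to 1 is refused whole. A call with a gripper value outside its range is refused whole. OPENING is the closure, from -1 (fully open) to 1 (shut), set as the call begins (- or left out, the last holds). The fingers move at their own pace and stop on an object; the grip force is fixed at half the most. Time passes only in rows, so rows that do not move let the fingers close. It gives the time, the measured TCP pose, the force, the opening and the grip force at its end, in the units of the state.
- ctrl.read_state(): the state, without advancing time (a new reading comes with each control period).
- ctrl.get_image(name): name is "scene" or "top" or "wrist"; returns a dict with "img" (420x560x3 uint8, red, green, blue), "intrinsics" (3x3 intrinsics, pixels), "dist" ([k1, k2, p1, p2, k3] as OpenCV has them; the pictures are not rectified), "extrinsics" (4x4, takes a point from camera to world coordinates). Camera axes: x right, y up, looking along -z (the intrinsics and any distortion apply to the point x, -y, -z); pixel columns grow to the right and rows downward; lengths in mm; the calibration is good to about 2 mm. A picture is of the moment at which its call begins. There is no depth.
- ctrl.finish_job(): hands the job in; it is judged then, once.
Trained networks look in the newest picture that a camera, given by its name, has taken for a name from the list of things; names that differ only in an ending like _2 or _b are one class to them, and where a whole thing is asked for, a point or a joint stands for the part that bears it (a point fixed in the world has none). Each returns a list of dicts, best first, with "confidence" (0 to 1); they miss things now and then, are a little off and sometimes report something else, mostly with a low value. They report only what shows in the picture. A call takes as long as a camera call. They do not tell look-alikes from the thing itself.
- ctrl.find_in(camera, target): "position" ([row, column] in pixels, amid what is visible of it).
- ctrl.trace(camera, target): "mask" (420x560 bool, what is visible of it) and "position" ([row, column] in pixels, amid what is visible of it).
- ctrl.place_of(camera, target): "position" ([row, column] in pixels: a listed point, or the origin of a listed thing).
The state is a dict: "clock": time; "qpos": joint angles; "qd": joint speeds; "tau": joint torques, N m; "eef_pos": TCP position; "tool_rot": TCP orientation; "force": force on the tool from outside, world axes, zero at the start; "torque": the same for the moment, N m; "width": finger opening in mm; "gripper_force": force on a finger pad.
Only numpy, scipy, OpenCV 4.12 (cv2) and the standard library are available. Lean on these libraries where they do the work, as an engineer would, in place of code of your own. Each camera call takes 0.05 s, during which the arm holds its last target. There are 200 camera calls.

## Working session

There is one attempt and no reset: what is moved stays moved. The work goes in short steps, Python scripts to look and compute and a shell command to move; the robot and the scene stay as the last step left them, time stands still between calls to the robot, and variables do not carry over. Pictures are saved under pics/ and viewed, at most 10 in all, crops included, and the job is handed in when it is done.

```bash
ls; mkdir -p pics; cat > h.py <<'E'
import numpy as np, cv2
from cell import ctrl
from scipy.spatial.transform import Rotation as R
def ray(im,rc):
    K=np.array(im["intrinsics"]);d=np.array(im["dist"]);E=np.array(im["extrinsics"])
    u=cv2.undistortPoints(np.array([[[rc[1],rc[0]]]],float),K,d)[0,0]
    v=E[:3,:3]@np.array([u[0],-u[1],-1]);return E[:3,3],v/np.linalg.norm(v)
def atz(im,rc,z):
    o,v=ray(im,rc);return o+v*(z-o[2])/v[2]
def tri(rs):
    A=0;b=0
    for o,v in rs:
        P=np.eye(3)-np.outer(v,v);A=A+P;b=b+P@o
    p=np.linalg.solve(A,b);return p,[round(float(np.linalg.norm((np.eye(3)-np.outer(v,v))@(p-o))),1) for o,v in rs]
def proj(im,p):
    K=np.array(im["intrinsics"]);d=np.array(im["dist"]);E=np.array(im["extrinsics"])
    q=(np.atleast_2d(p)-E[:3,3])@E[:3,:3];q=q*[1,-1,-1]
    return cv2.projectPoints(q,np.zeros(3),np.zeros(3),K,d)[0][:,0]
def save(im,n): cv2.imwrite("pics/"+n,im["img"][:,:,::-1])
def tool():
    s=ctrl.read_state();return np.array(s["eef_pos"]),R.from_euler("xyz",s["tool_rot"]).as_matrix(),s
E
python3 - <<'E'
from h import *
np.set_printoptions(precision=1,suppress=True)
ims={}
for c in ["scene","top"]:
    im=ims[c]=ctrl.get_image(c);save(im,c+"0.png");print(c,np.array(im["extrinsics"])[:3,3])
    for t in ["carrier","short_carrier","pocket","switch_tip","tray","stand","socket","lamp"]:
        print(t,[(np.round(d["position"],1),round(d["confidence"],2)) for d in ctrl.place_of(c,t)])
p,r,s=tool();print(p,r,s["width"],s["tool_rot"],s["clock"])
a=np.hstack([ims["scene"]["img"],ims["top"]["img"]])
E
```

```text
pics
scene [1156.1 -474.  1404. ]
carrier [(array([245.1, 383.3]), 0.93), (array([132. , 338.8]), 0.82), (array([210.7, 344. ]), 0.79), (array([149.4, 305.5]), 0.74)]
short_carrier [(array([223.4, 315. ]), 0.77), (array([248. , 215.2]), 0.57)]
pocket [(array([248.7, 213. ]), 0.59)]
switch_tip [(array([226.1, 315.9]), 0.53), (array([243.7, 247.7]), 0.48)]
tray [(array([205.5, 321.8]), 0.68), (array([247.8, 215.4]), 0.6), (array([182.5, 376.3]), 0.51)]
stand [(array([251.1, 225.8]), 0.87), (array([305.9, 275.2]), 0.56), (array([261.1, 340.8]), 0.31)]
socket [(array([183.4, 325.4]), 0.43)]
lamp [(array([198.7, 292.7]), 0.53)]
top [ 455.9   -0.1 1538.4]
carrier [(array([294.9, 126. ]), 0.96), (array([130.2, 197.7]), 0.84), (array([190.6, 206.8]), 0.64)]
short_carrier [(array([195.6, 243. ]), 0.85)]
pocket [(array([218.9, 369.1]), 0.58)]
switch_tip [(array([193. , 340.5]), 0.5), (array([135.5, 252. ]), 0.19)]
tray [(array([212.8, 223.1]), 0.69), (array([216.3, 354.1]), 0.48)]
stand [(array([216.9, 355.4]), 0.57)]
socket [(array([236.1, 198.2]), 0.85)]
lamp [(array([237.1, 241.7]), 0.6), (array([194.1, 344.1]), 0.43), (array([217.8, 355.8]), 0.34)]
[235.5 605.8 231.3] [[-0.9  0.4 -0. ]
 [ 0.4  0.9  0. ]
 [ 0.   0.  -1. ]] 85.50586800243494 [ 3.1 -0.   2.8] 0.9
```

View pics/scene0.png

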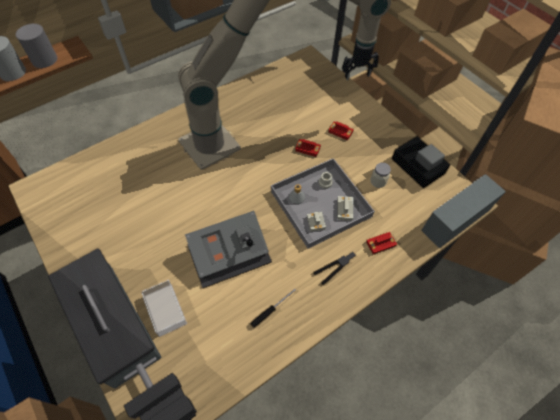

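View pics/top0.png

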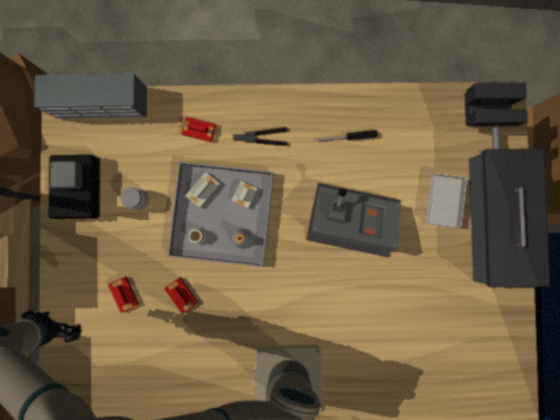

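The scene view shows the long carrier at about (208,345) and the short one at (221,316) in the tray. The grey base is at about (248,220), with the ball at (242,248). The top view shows the carrier at (190,203), the pocket at about (220,372) and the ball at (191,342). The red blocks are look-alikes. I'll triangulate these roughly first.

```bash
python3 - <<'E'
from h import *
np.set_printoptions(precision=3,suppress=True)
S=ctrl.get_image("scene");T=ctrl.get_image("top");W=ctrl.get_image("wrist")
for n,a,b in [("carrier",(210.7,344),(190.6,206.8)),("short",(223.4,315),(195.6,243)),("pocket",(248.7,213),(218.9,369.1)),("tip",(243.7,247.7),(193,340.5)),("tray",(205.5,321.8),(212.8,223.1)),("stand",(251,226),(217,355.4))]:
    print(n,*tri([ray(S,a),ray(T,b)]))
p,r,s=tool();E=np.array(W["extrinsics"]);print(r.T@(E[:3,3]-p),r.T@E[:3,:3],W["intrinsics"],s["qpos"],s["tool_rot"])
E
```

```text
carrier [606.592 260.906  -1.55 ] [6.9, 6.9]
short [585.377 139.23  -10.974] [0.1, 0.1]
pocket [ 498.224 -257.961   81.605] [5.0, 5.0]
tip [ 575.871 -162.594  136.845] [1.5, 1.5]
tray [533.351 208.42   -8.979] [5.4, 5.4]
stand [ 508.259 -219.568   35.082] [1.2, 1.2]
[  74.845    1.872 -141.727] [[-0.     0.954  0.299]
 [ 1.     0.001 -0.   ]
 [-0.     0.299 -0.954]] [[321.255   0.    282.907]
 [  0.    321.255 212.586]
 [  0.      0.      1.   ]] [-1.266  0.628  0.038  1.517 -0.027  0.996 -0.02 ] [ 3.142 -0.     2.771]
```

```bash
python3 -m crank '[[[-1,-0.4,0,0],[-1,-0.4,0,0],[-1,-0.4,0,0],[-1,-0.4,0,0],[-1,-0.4,0,0],[-1,-0.4,0,0],[-1,-0.4,0,0],[-1,-0.4,0,0],[-1,-0.4,0,0],[-1,-0.4,0,0]]]' -1; python3 -m crank '[[[-1,-0.4,0.2,0],[-1,-0.4,0.2,0],[-1,-0.4,0.2,0],[-1,-0.4,0.2,0],[-1,-0.4,0.2,0],[-1,-0.4,0.2,0],[-1,-0.4,0.2,0],[-1,-0.4,0,0],[0,0,0,0],[0,0,0,0]]]'
cat > m.py <<'E'
from h import *
import sys
np.set_printoptions(precision=2,suppress=True)
n=sys.argv[1];im=ctrl.get_image("wrist");save(im,n+".png");np.save(n+".npy",im,allow_pickle=True)
p,r,s=tool();print(p,s["tool_rot"],s["clock"],s["width"],s["force"])
for t in sys.argv[2:]:
    print(t,[(np.round(d["position"],1),round(d["confidence"],2)) for d in ctrl.place_of("wrist",t)])
E
python3 m.py w1 carrier short_carrier tray
```

```text
clock: 1.88
eef_pos: [433.2, 421.1, 231.4]
tool_rot: [3.141, 0.0, 2.771]
force: [0.5, 0.7, 0.3]
width: 85.8
gripper_force: 0.0
clock: 2.72
eef_pos: [591.1, 272.7, 196.1]
tool_rot: [-3.141, 0.001, 2.767]
force: [-1.1, 1.0, -0.0]
width: 85.5
gripper_force: 0.0
[589.76 274.7  196.14] [ 3.14 -0.    2.77] 2.7667 85.13365669865128 [ 0.04 -0.23  0.05]
carrier [(array([202.5, 284.3]), 0.79), (array([342.1, 349.4]), 0.71)]
short_carrier [(array([234.2, 165.6]), 0.93)]
tray [(array([152.5, 204.3]), 0.74)]
```

View pics/w1.png

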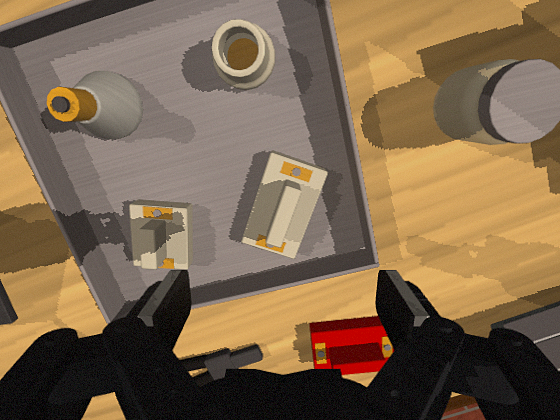

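The wrist view shows the long carrier, centred at about (284,205) and tilted in the image. The short carrier is at (160,235) and a red look-alike lies outside the tray. I'll fit a model of the carrier to the mask, then take a second view.

```bash
cat > fit.py <<'E'
from h import *
from scipy.optimize import minimize
from scipy.spatial.transform import Rotation as R
def box(x0,x1,y0,y1,z0,z1): return np.array([[x,y,z] for x in(x0,x1) for y in(y0,y1) for z in(z0,z1)],float)
CAR=[box(-50,50,-30,30,0,22),box(-30,30,-8,8,22,52)]
def render(im,boxes,Rm,t,s=4):
    m=np.zeros((420*s,560*s),np.uint8)
    for b in boxes:
        q=proj(im,b@Rm.T+t)*s+s/2
        cv2.fillConvexPoly(m,cv2.convexHull(q.astype(np.float32)).astype(np.int32),1)
    return cv2.resize(m.astype(np.float32),(560,420),interpolation=cv2.INTER_AREA)
def fit(views,x0,tilt=np.eye(3)):
    def f(p):
        Rm=R.from_euler("z",p[3]/50).as_matrix()@tilt;c=0
        for im,m in views:
            k=render(im,CAR,Rm,p[:3]);c+=1-np.minimum(k,m).sum()/np.maximum(k,m).sum()
        return c/len(views)
    x0=np.array(x0,float);x0[3]*=50;best=None
    for d in (8,3):
        sx=np.vstack([x0]+[x0+d*e for e in np.eye(4)])
        r=minimize(f,x0,method="Nelder-Mead",options=dict(initial_simplex=sx,maxiter=250,xatol=.1,fatol=1e-5));x0=r.x
    return np.r_[r.x[:3],r.x[3]/50],r.fun
def mask(cam,target,near):
    D=ctrl.trace(cam,target)
    d=min(D,key=lambda d:np.hypot(*(np.array(d["position"])-near)))
    return d["mask"].astype(np.float32),d["position"],d["confidence"]
E
python3 - <<'E'
from fit import *
np.set_printoptions(precision=3,suppress=True)
im=ctrl.get_image("wrist");m,pos,c=mask("wrist","carrier",(204,283));print(pos,c,m.sum())
g=atz(im,(204,283),25);print(g)
print(fit([(im,m)],[g[0],g[1],5,2.6]))
np.save("v1.npy",dict(im=im,m=m),allow_pickle=True)
p,r,s=tool();print((g-p)@r/25)
E
```

```text
[207.0, 279.5] 0.82 5731.0
[602.385 273.603  25.   ]
(array([608.609, 266.653,   2.341,   2.437]), np.float64(0.020073354244232178))
[-0.548  0.089  6.858]
```

```bash
python3 -m crank '[[[-0.4,0,0.6,0.8],[-0.4,0,0.6,0.8],[0,0,0.6,0.8],[0,0,0,0.8],[0,0,0,0.8],[0,0,0,0.1],[0,0,0,0],[0,0,0,0]]]' 0
python3 - <<'E'
from fit import *
np.set_printoptions(precision=3,suppress=True)
im=ctrl.get_image("wrist");save(im,"w2.png")
g=np.array([608.6,266.6,5]);u=proj(im,g+[0,0,20])[0];print(u)
m,pos,c=mask("wrist","carrier",(u[1],u[0]));print(pos,c,m.sum())
v=np.load("v1.npy",allow_pickle=True).item()
print(fit([(im,m)],[*g,2.437]))
x,f=fit([(im,m),(v["im"],v["m"])],[*g,2.437]);print(x,f)
p,r,s=tool();print(p,s["tool_rot"],(x[:3]+[0,0,26]-p)@r/25)
E
```

```text
clock: 3.68
eef_pos: [607.9, 267.8, 151.6]
tool_rot: [3.141, 0.0, 2.445]
force: [-0.2, 0.3, 0.2]
width: 42.8
gripper_force: 0.0
[279.654 204.682]
[198.3, 280.4] 0.73 7866.0
(array([608.571, 266.851,   2.106,   2.439]), np.float64(0.014141261577606201))
[608.591 266.687   2.109   2.437] 0.017833411693572998
[608.055 267.467 151.619] [3.141 0.    2.444] [-0.036 -0.013  4.94 ]
```

View pics/w2.png

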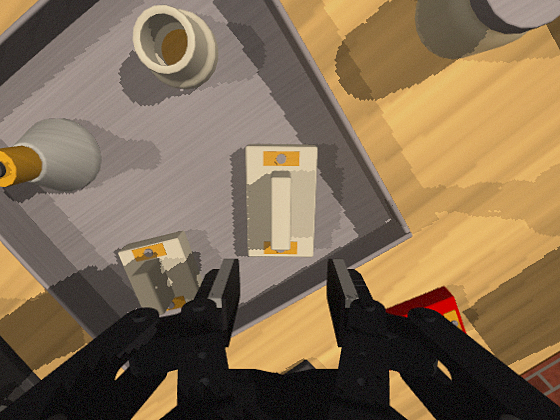

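The carrier sits square below the fingers in this view (rib from (281,172) to (281,250)). The fit gives an underside height of 2 mm, against 5 mm expected, which is within calibration error. I'll descend and grip.

```bash
python3 -m crank '[[[-0.04,0,0.9,0.1],[0,0,0.9,0],[0,0,0.9,0],[0,0,0.9,0],[0,0,0.7,0],[0,0,0.5,0],[0,0,0,0],[0,0,0,0]]]' 0; python3 -m crank '[[[0,0,0,0],[0,0,0,0],[0,0,0,0],[0,0,0,0],[0,0,0,0],[0,0,0,0]]]' 1
```

```text
clock: 4.45
eef_pos: [608.8, 266.4, 31.2]
tool_rot: [-3.141, -0.0, 2.435]
force: [0.3, -0.3, 0.5]
width: 42.8
gripper_force: 0.0
clock: 4.95
eef_pos: [609.5, 266.4, 33.0]
tool_rot: [3.14, 0.001, 2.435]
force: [-2.2, -1.5, 6.7]
width: 14.3
gripper_force: 61.3
```

The fingertips touched the block top: 6.7 N, and the TCP rose 2 mm. The carrier has to pivot 28° between the pads later, so I'll regrip higher.

```bash
python3 -m crank '[[[0,0,0,0],[0,0,-0.16,0],[0,0,-0.16,0],[0,0,0,0]]]' 0.3; python3 -m crank '[[[0,0,0,0],[0,0,0,0],[0,0,0,0],[0,0,0,0],[0,0,0,0]]]' 1;  python3 -m crank '[[[0,0,-0.4,0],[0,0,-0.8,0],[0,0,-1,0],[0,0,-1,0],[0,0,-1,0],[0,0,-1,0],[0,0,-1,0],[0,0,-1,0],[0,0,0,0],[0,0,0,0]]]'; python3 m.py w3 pocket switch_tip
```

```text
clock: 5.28
eef_pos: [609.6, 267.0, 40.4]
tool_rot: [3.14, 0.001, 2.435]
force: [1.0, 0.2, 0.7]
width: 30.0
gripper_force: 0.0
clock: 5.7
eef_pos: [609.2, 266.9, 39.8]
tool_rot: [3.141, 0.0, 2.435]
force: [-0.6, 0.3, 6.2]
width: 14.4
gripper_force: 61.2
clock: 6.53
eef_pos: [608.9, 266.5, 219.8]
tool_rot: [3.141, 0.0, 2.435]
force: [-0.2, -0.1, -5.5]
width: 14.5
gripper_force: 60.0
[607.75 266.05 218.04] [-3.14 -0.    2.43] 6.5833 14.472070751931733 [-0.82  0.02 -5.47]
pocket []
switch_tip []
```

```bash
python3 -m crank '[[[0,0,-0.4,-1],[0,0,-0.4,-1],[0,0,-0.4,-1],[0,0,-0.4,-1],[0,0,0,-1],[0,0,0,-1],[0,0,0,-0.4],[-0.1,-0.6,0,0]]]'; python3 -m crank '[[[-0.2,-1,0,0],[-0.2,-1,0,0],[-0.2,-1,0,0],[-0.2,-1,0,0],[-0.2,-1,0,0],[-0.2,-1,0,0],[-0.2,-1,0,0],[-0.2,-1,0,0],[-0.2,-1,0,0],[-0.2,-1,0,0],[-0.2,-1,0,0],[-0.2,-1,0,0]]]'; python3 -m crank '[[[-0.2,-1,0,0],[-0.2,-1,0,0],[-0.2,-1,0,0],[-0.2,-1,0,0],[-0.2,-1,0,0],[-0.2,-0.8,0,0],[-0.2,-0.5,0,0],[0,0,0,0],[0,0,0,0]]]';  python3 m.py w4 pocket switch_tip stand
```

```text
clock: 7.35
eef_pos: [606.5, 255.2, 256.9]
tool_rot: [3.14, -0.004, 2.953]
force: [-0.7, 1.6, -4.9]
width: 14.5
gripper_force: 59.9
clock: 8.35
eef_pos: [607.7, -56.6, 257.6]
tool_rot: [-3.141, -0.003, 2.945]
force: [0.1, 0.5, -4.6]
width: 14.6
gripper_force: 59.9
clock: 9.1
eef_pos: [612.3, -216.1, 258.0]
tool_rot: [3.141, -0.002, 2.945]
force: [-0.3, 1.1, -4.2]
width: 14.2
gripper_force: 59.9
[ 612.74 -214.41  258.28] [ 3.14 -0.    2.95] 9.15 14.090909412603965 [-0.36  0.26 -4.57]
pocket [(array([ 80.3, 212.8]), 0.94)]
switch_tip [(array([162.2, 344.9]), 0.65)]
stand [(array([ 86.9, 266.3]), 0.86)]
```

View pics/w4.png

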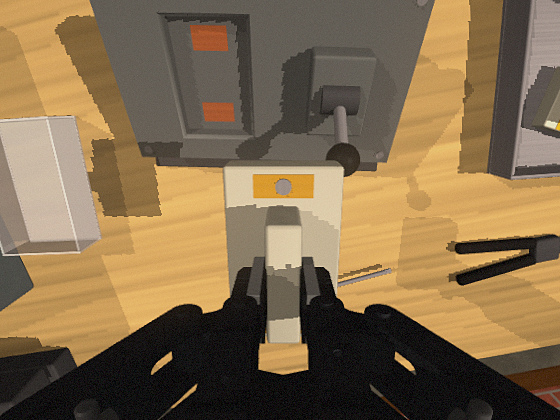

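The view shows the pocket mouth spanning about (163,13) to (256,135), with red contacts inside. The ball is at (158,343), leaning down the slope. The carrier is held level. I'll move sideways for a second view.

```bash
python3 -m crank '[[[0.3,-0.6,0,0],[0.3,-0.9,0,0],[0.3,-0.9,0,0],[0.2,-0.6,0,0],[0,0,0,0],[0,0,0,0]]]';  python3 m.py w5 pocket switch_tip stand
python3 - <<'E'
from h import *
np.set_printoptions(precision=2,suppress=True)
a=np.load("w4.npy",allow_pickle=True).item();b=np.load("w5.npy",allow_pickle=True).item()
ctrl.get_image("wrist")
pb=ctrl.place_of("wrist","pocket")[0]["position"];tb=ctrl.place_of("wrist","switch_tip")[0]["position"]
print(pb,tb)
print(tri([ray(a,(80.3,212.8)),ray(b,pb)]),tri([ray(a,(158,343)),ray(b,tb)]))
E
```

```text
clock: 9.8
eef_pos: [570.9, -285.0, 259.5]
tool_rot: [3.142, 0.0, 2.945]
force: [-0.4, 1.0, -4.5]
width: 14.5
gripper_force: 59.9
[ 571.9  -283.32  259.42] [3.14 0.   2.95] 9.85 14.570146490820731 [ 0.49  1.75 -3.81]
pocket [(array([109.6, 296.2]), 0.72)]
switch_tip [(array([196.7, 437.5]), 0.95)]
stand [(array([112.3, 330.7]), 0.84)]
[108.3, 295.4] [193.9, 433.4]
(array([ 497.73, -256.92,   83.65]), [1.0, 1.0]) (array([ 582.24, -161.54,  151.64]), [1.0, 1.0])
```

View pics/w5.png

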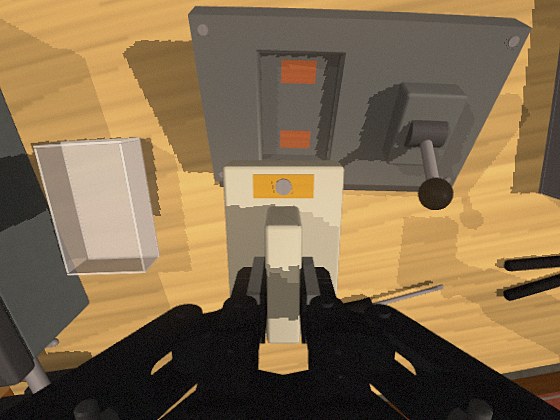

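```bash
cat > pk.py <<'E'
from h import *
from scipy.optimize import least_squares
# pocket frame: x up slope, z normal
def PR(yaw): return R.from_euler("z",yaw).as_matrix()@R.from_euler("y",-np.radians(28)).as_matrix()
a=np.load("w4.npy",allow_pickle=True).item();b=np.load("w5.npy",allow_pickle=True).item()
O=[(a,(382,163),(-80,-175,14)),(a,(143,157),(-80,85,14)),(b,(190,10),(80,85,14)),(b,(529,22),(80,-175,14)),(b,(216,186),(-80,85,14)),
(a,(159,13),(56,36,14)),(a,(252,13),(56,-36,14)),(a,(256,136),(-56,-36,14)),(a,(184,136),(-56,36,14)),(b,(257,51),(56,36,14)),(b,(345,52),(56,-36,14)),
(a,(212.8,80.3),(0,0,0)),(b,(295.8,109),(0,0,0)),(a,(343,158),(-28.8,-110,88.7)),(b,(435,193),(-28.8,-110,88.7))]
def res(p): return np.concatenate([proj(im,PR(p[3]/50)@np.array(q)+p[:3])[0]-uv for im,uv,q in O])
s=least_squares(res,[498,-257,85,2.95*50],loss="soft_l1",f_scale=2)
P=s.x[:3];YAW=s.x[3]/50
if __name__=="__main__":
    np.set_printoptions(precision=2,suppress=True)
    print(P,YAW);print(res(s.x).reshape(-1,2))
    for im,n in((a,"a"),(b,"b")):
        k=im["img"].copy()
        for q in [[(x,y,14) for x,y in((53,33),(53,-33),(-53,-33),(-53,33))],[(x,y,0) for x,y in((53,33),(53,-33),(-53,-33),(-53,33))],[(80,85,14),(80,-175,14),(-80,-175,14),(-80,85,14)]]:
            cv2.polylines(k,[np.round(proj(im,np.array(q)@PR(YAW).T+P)*16).astype(np.int32)],True,(0,255,0),1,cv2.LINE_AA,4)
        cv2.imwrite("pics/ov%s.png"%n,cv2.resize(k[:215,100:],None,fx=1.6,fy=1.6)[:,:,::-1])
    cv2.imwrite("pics/ov.png",np.vstack([cv2.imread("pics/ova.png")[:290],cv2.imread("pics/ovb.png")[:310]]))
E
python3 pk.py
```

```text
[ 496.   -254.52   81.24] 2.93121218354746
[[ 5.23 -3.57]
 [ 1.43 -0.62]
 [-1.39  5.61]
 [ 0.87  2.28]
 [ 0.6  -5.63]
 [-1.62 -0.18]
 [-2.14  0.19]
 [ 0.31  2.01]
 [ 1.44  1.28]
 [-1.57 -1.44]
 [ 0.5  -0.99]
 [ 2.85 -3.31]
 [ 1.32 -2.06]
 [-0.64  3.02]
 [-3.17  0.66]]
```

View pics/ov.png

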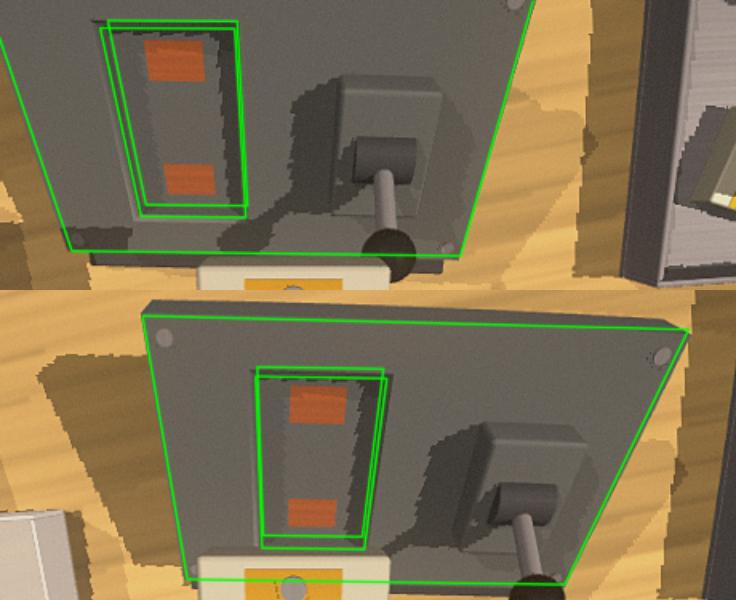

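```bash
python3 - <<'E'
s=open('pk.py').read()
i=s.index("O=[");j=s.index("def res")
s=s[:i]+"""O=[(b,(188.7,15.6),(80,85,14)),(b,(530,25),(80,-175,14)),
(a,(158.8,12.5),(56,36,14)),(a,(252,13),(56,-36,14)),(a,(255,135.8),(-56,-36,14)),(a,(184.4,136.3),(-56,36,14)),(b,(257.3,50.3),(56,36,14)),(b,(344.7,52.3),(56,-36,14)),(b,(260.6,161),(-56,36,14)),
(a,(212.8,80.3),(0,0,0)),(b,(295.8,109),(0,0,0)),(a,(343,158),(-28.8,-110,88.7)),(b,(435,193),(-28.8,-110,88.7))]
"""+s[j:]
open('pk.py','w').write(s)
E
python3 pk.py
python3 - <<'E'
from fit import *
import pk
np.set_printoptions(precision=2,suppress=True)
# in-hand pose of the carrier: mask with rib/fingers hidden -> use front top edge corners of block seen in w4/w5
p,r,s=tool();b=pk.b
# expected: carrier level, grasp 39.8 - 5 -> underside 34.8 below TCP
for off in (30,33,36):
    q=np.array([[50,-30,off-22],[50,30,off-22],[30,-8,off-52],[30,8,off-52]])@r.T+p
    print(off,proj(b,q).tolist())
print(tool()[0],s["clock"])
E
```

```text
[ 495.9  -254.26   80.64] 2.9310983239824435
[[ 0.43  0.01]
 [-0.37 -0.7 ]
 [-0.85  0.33]
 [-1.76  0.21]
 [ 1.57  2.03]
 [ 1.42  0.78]
 [-1.52 -0.81]
 [ 0.96 -1.34]
 [ 0.22  1.86]
 [ 3.22 -3.41]
 [ 1.54 -2.21]
 [-0.49  2.74]
 [-3.21  0.32]]
30 [[219.2681708667743, 168.79420256759894], [346.9504963792513, 168.29283649646], [263.2361932492781, 231.11240308596086], [303.38123453628737, 230.96537773636203]]
33 [[220.4550017704666, 167.73816057305064], [345.7586355006922, 167.24558559263883], [263.6676505331899, 228.50784156831446], [302.93585442753897, 228.36359254218726]]
36 [[221.59853024010548, 166.72080975154518], [344.6102836151992, 166.23672519272478], [264.08074666076516, 226.01455652160965], [302.5094304290886, 225.8729842468253]]
[ 572.04 -283.23  259.24] 10.15
```

Refined pocket: about (496.5, −255.3), yaw 2.931. The wrist camera reads z about 3 mm low, as it did for the tray, so I take the floor height as about 84.5, close to the 85 expected.

The tool can't tilt, so the plan is:
1. Press the carrier's upslope lower edge on the rim above the pocket.
2. Pivot the carrier 28° between the pads.
3. Shift it down the slope and lower it in.

```bash
python3 -m crank '[[[0.4,0.1,0.3,0.17],[0.8,0.12,0.9,0],[0.8,0.12,0.9,0],[0.8,0.12,0.9,0],[0.32,0,0.56,0],[0,0,0,0],[0,0,0,0],[0,0,0,0]]]'
cat > st.py <<'E'
from h import *
np.set_printoptions(precision=1,suppress=True)
P=np.array([496.5,-255.3,84.5]);Y=2.931
p,r,s=tool();d=p-P
print("u,v,z",np.array([d[0]*np.cos(Y)+d[1]*np.sin(Y),d[0]*np.sin(Y)-d[1]*np.cos(Y),p[2]]),"yaw",round(s["tool_rot"][2],3),"F",np.array(s["force"]),"T",np.array(s["torque"]),s["clock"])
E
python3 st.py
```

```text
clock: 10.82
eef_pos: [500.0, -257.6, 171.6]
tool_rot: [-3.141, 0.004, 2.934]
force: [0.3, 0.1, -4.5]
width: 14.7
gripper_force: 59.9
u,v,z [ -3.9  -1.5 171.6] yaw 2.934 F [ 0.3  0.1 -4.5] T [-0.1 -0.  -0. ] 10.8167
```

```bash
python3 -m crank '[[[0.08,0.06,0.1,0],[0,0,0.1,0],[0,0,0.1,0],[0,0,0,0],[0,0,0,0]]]'; python3 st.py;  python3 -m crank '[[[0,0,0.1,0],[0,0,0,0],[0,0,0,0]]]'; python3 st.py; python3 -m crank '[[[0,0,0.1,0],[0,0,0,0],[0,0,0,0]]]'; python3 st.py
```

```text
clock: 11.23
eef_pos: [496.0, -255.0, 162.7]
tool_rot: [-3.142, -0.0, 2.933]
force: [-0.7, -0.4, -5.6]
width: 14.5
gripper_force: 59.9
u,v,z [  0.5   0.2 162.7] yaw 2.933 F [-0.7 -0.4 -5.6] T [ 0.  0. -0.] 11.2333
clock: 11.48
eef_pos: [497.0, -255.4, 161.2]
tool_rot: [-3.141, 0.002, 2.933]
force: [1.4, 0.3, 3.5]
width: 14.4
gripper_force: 61.0
u,v,z [ -0.5  -0.  161.2] yaw 2.933 F [1.4 0.3 3.5] T [ 0.1  0.1 -0.1] 11.4833
clock: 11.73
eef_pos: [498.5, -255.8, 159.5]
tool_rot: [-3.141, 0.006, 2.933]
force: [2.4, -0.1, 6.9]
width: 14.6
gripper_force: 61.7
u,v,z [ -2.1  -0.1 159.5] yaw 2.933 F [ 2.4 -0.1  6.9] T [ 0.1 -0.2  0. ] 11.7333
```

Contact came at z≈161.8, just where the model predicted. Now I'll pivot the carrier.

```bash
python3 -m crank '[[[-0.1,0,0.18,0],[-0.1,0,0.18,0],[-0.1,0,0.18,0],[0,0,0,0],[0,0,0,0]]]'; python3 st.py;  python3 -m crank '[[[-0.1,0,0.18,0],[-0.1,0,0.18,0],[-0.1,0,0.18,0],[0,0,0,0],[0,0,0,0]]]'; python3 st.py; python3 m.py w6
```

```text
clock: 12.15
eef_pos: [507.9, -257.8, 146.3]
tool_rot: [-3.14, 0.01, 2.934]
force: [6.1, -1.8, 5.0]
width: 14.4
gripper_force: 63.0
u,v,z [-11.7  -0.1 146.3] yaw 2.934 F [ 6.1 -1.8  5. ] T [-0.1 -0.9 -0.1] 12.15
clock: 12.57
eef_pos: [514.4, -259.1, 132.3]
tool_rot: [-3.141, 0.008, 2.933]
force: [6.0, -1.2, 2.8]
width: 14.2
gripper_force: 63.9
u,v,z [-18.3  -0.  132.3] yaw 2.933 F [ 6.  -1.2  2.8] T [-0.  -0.7 -0.1] 12.5667
[ 514.37 -259.15  132.37] [-3.14  0.01  2.93] 12.6167 14.491598558035397 [ 5.02 -1.    3.73]
```

View pics/w6.png

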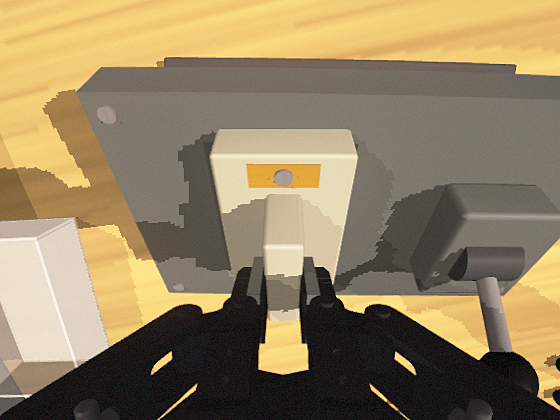

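The carrier has tilted and rests on the rim, with its upper end edge at about row 130 (columns 217–356). I'll estimate the tilt from the end corners and the rib.

```bash
python3 - <<'E'
from h import *
np.set_printoptions(precision=1,suppress=True)
im=np.load("w6.npy",allow_pickle=True).item();p=np.array([514.37,-259.15,132.37]);Y=2.933
for th in (20,24,28,32):
    M=R.from_euler("z",Y).as_matrix()@R.from_euler("y",-np.radians(th)).as_matrix()
    h=43;q=np.array([[50,30,0],[50,-30,0],[50,30,22],[50,-30,22],[30,8,22],[30,-8,22],[30,8,52],[30,-8,52]])-[0,0,h]
    print(th,proj(im,q@M.T+p+[0,0,h-34.8]).round().astype(int).tolist())
k=cv2.resize(im["img"][110:330,180:380],None,fx=3,fy=2.7,interpolation=cv2.INTER_CUBIC);cv2.imwrite("pics/w6c.png",k[:,:,::-1])
E
```

```text
20 [[217, 140], [342, 140], [208, 163], [350, 163], [262, 201], [297, 201], [258, 247], [299, 247]]
24 [[215, 138], [344, 138], [206, 164], [352, 164], [262, 201], [297, 202], [258, 252], [300, 252]]
28 [[213, 136], [346, 136], [204, 166], [354, 166], [261, 202], [297, 202], [258, 257], [300, 257]]
32 [[210, 135], [348, 135], [202, 169], [356, 169], [261, 203], [298, 203], [257, 263], [300, 263]]
```

View pics/w6c.png

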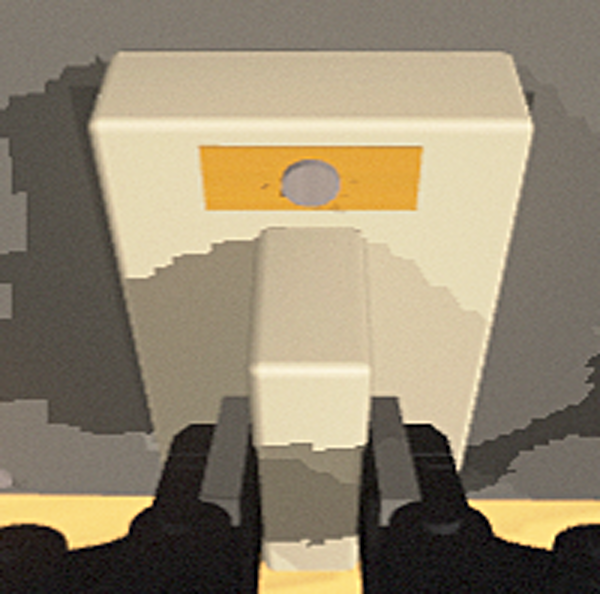

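```bash
python3 - <<'E'
from h import *
import pk
im=np.load("w6.npy",allow_pickle=True).item()
for P,Y in ((pk.P,pk.YAW),(np.array([496.5,-255.3,84.5]),2.931)):
    for q in [(80,85,14),(-80,85,14)]+[(x,y,14) for x in(60,64,68,72) for y in (30,-30)]:
        print(q,proj(im,pk.PR(Y)@np.array(q)+P)[0].round(1))
E
```

```text
(80, 85, 14) [81.4 92.3]
(-80, 85, 14) [172.8 290.2]
(60, 30, 14) [216.9 132.6]
(60, -30, 14) [346.6 132.9]
(64, 30, 14) [215.6 124.9]
(64, -30, 14) [347.8 125.2]
(68, 30, 14) [214.3 117. ]
(68, -30, 14) [349.1 117.2]
(72, 30, 14) [212.9 108.7]
(72, -30, 14) [350.4 108.9]
(80, 85, 14) [74.2 94. ]
(-80, 85, 14) [170.1 293.8]
(60, 30, 14) [213.3 135. ]
(60, -30, 14) [346.1 135.3]
(64, 30, 14) [212.  127.2]
(64, -30, 14) [347.4 127.5]
(68, 30, 14) [210.6 119.1]
(68, -30, 14) [348.7 119.3]
(72, 30, 14) [209.1 110.6]
(72, -30, 14) [350.  110.9]
```

The contact edge sits at pocket x≈62, as planned, with the tilt about 26°. The carrier is about 1.5 mm off to +v. I'll press slightly more, then lift off square to the face.

```bash
python3 -m crank '[[[-0.02,0,0.1,0],[0,0,0,0],[0,0,0,0]]]'; python3 st.py; python3 -m crank '[[[-0.05,-0.02,-0.15,0],[-0.05,-0.02,-0.15,0],[0,0,0,0],[0,0,0,0]]]'; python3 st.py
```

```text
clock: 12.87
eef_pos: [515.0, -259.4, 130.3]
tool_rot: [-3.14, 0.008, 2.934]
force: [4.8, -1.1, 6.9]
width: 14.4
gripper_force: 64.7
u,v,z [-19.   -0.1 130.3] yaw 2.934 F [ 4.8 -1.1  6.9] T [ 0.  -0.6  0. ] 12.8667
clock: 13.2
eef_pos: [512.4, -259.5, 135.2]
tool_rot: [3.141, -0.002, 2.933]
force: [0.1, -0.6, -5.0]
width: 14.5
gripper_force: 62.8
u,v,z [-16.4  -0.8 135.2] yaw 2.933 F [ 0.1 -0.6 -5. ] T [-0.1 -0.1 -0. ] 13.2
```

```bash
python3 -m crank '[[[-0.25,-0.01,0.08,0],[-0.25,-0.01,0.08,0],[0,0,0,0],[0,0,0,0]]]'; python3 st.py
python3 - <<'E'
from fit import *
import pk
np.set_printoptions(precision=2,suppress=True)
im=ctrl.get_image("wrist");save(im,"w7.png");np.save("w7.npy",im,allow_pickle=True)
p,r,s=tool()
D=ctrl.trace("wrist","carrier");print([(np.round(d["position"]),round(d["confidence"],2),d["mask"].sum()) for d in D[:2]])
m=D[0]["mask"]
for y in range(90,200,8):
    c=np.flatnonzero(m[y]);print(y,(c.min(),c.max()) if len(c) else None,end=" ")
print()
P=pk.P
for q in [(80,85,14),(56,36,14),(56,-36,14),(53,33,14),(53,-33,14)]: print(q,proj(im,pk.PR(pk.YAW)@np.array(q)+P)[0])
print("carrier pred, seated +5mm:",proj(im,(np.array([(50,30,19),(50,-30,19),(50,30,41),(50,-30,41),(30,8,71),(30,-8,71)]))@pk.PR(pk.YAW).T+P))
E
```

```text
clock: 13.53
eef_pos: [525.7, -262.6, 131.2]
tool_rot: [3.141, -0.001, 2.934]
force: [-0.0, -1.1, -5.6]
width: 14.6
gripper_force: 62.8
u,v,z [-30.1  -1.1 131.2] yaw 2.934 F [-0.  -1.1 -5.6] T [-0.  0. -0.] 13.5333
[(array([198., 284.]), 0.74, np.int64(19899))]
90 None 98 None 106 None 114 None 122 None 130 (np.int64(217), np.int64(351)) 138 (np.int64(215), np.int64(353)) 146 (np.int64(213), np.int64(355)) 154 (np.int64(210), np.int64(357)) 162 (np.int64(211), np.int64(356)) 170 (np.int64(212), np.int64(356)) 178 (np.int64(214), np.int64(353)) 186 (np.int64(215), np.int64(352)) 194 (np.int64(217), np.int64(350)) 
(80, 85, 14) [78.45 62.02]
(56, 36, 14) [205.62 114.12]
(56, -36, 14) [362.23 114.45]
(53, 33, 14) [213.09 120.  ]
(53, -33, 14) [354.71 120.29]
carrier pred, seated +5mm: [[218.86 131.34]
 [348.93 131.61]
 [211.27 159.69]
 [356.68 159.97]
 [263.42 247.47]
 [304.4  247.54]]
```

View pics/w7.png

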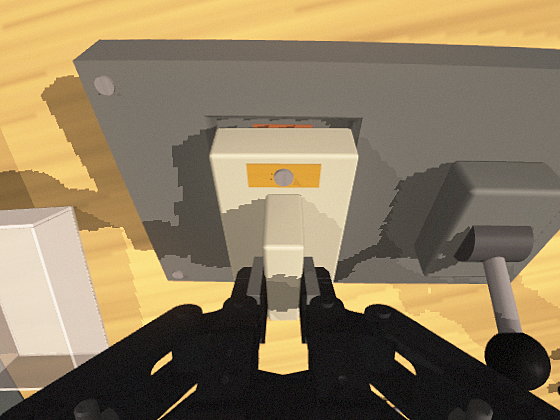

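The carrier hangs just above the pocket, centred on the mouth (both at column 284, mouth top edge at row 116). Now I'll lower it square to the face.

```bash
python3 -m crank '[[[0.09,0,0.17,0],[0.09,0,0.17,0],[0,0,0,0],[0,0,0,0]]]'; python3 st.py; python3 -m crank '[[[0.08,0,0.15,0],[0,0,0,0],[0,0,0,0]]]'; python3 st.py;  python3 -m crank '[[[0.07,0,0.15,0],[0,0,0,0],[0,0,0,0]]]'; python3 st.py
```

```text
clock: 13.97
eef_pos: [523.3, -262.5, 124.5]
tool_rot: [-3.141, 0.005, 2.933]
force: [4.5, -1.1, 1.3]
width: 14.7
gripper_force: 64.0
u,v,z [-27.7  -1.4 124.5] yaw 2.933 F [ 4.5 -1.1  1.3] T [-0.  -0.7 -0. ] 13.9667
clock: 14.22
eef_pos: [523.9, -262.6, 121.6]
tool_rot: [-3.14, 0.011, 2.934]
force: [8.4, -1.6, 4.3]
width: 14.4
gripper_force: 65.0
u,v,z [-28.3  -1.4 121.6] yaw 2.934 F [ 8.4 -1.6  4.3] T [-0.1 -1.4 -0.1] 14.2167
clock: 14.47
eef_pos: [524.4, -262.7, 118.7]
tool_rot: [-3.14, 0.015, 2.934]
force: [11.3, -1.4, 5.0]
width: 14.5
gripper_force: 66.1
u,v,z [-28.8  -1.4 118.7] yaw 2.934 F [11.3 -1.4  5. ] T [-0.2 -1.9 -0. ] 14.4667
```

```bash
cat > chk.py <<'E'
from fit import *
import pk,sys
from scipy.optimize import least_squares
np.set_printoptions(precision=2,suppress=True)
im=ctrl.get_image("wrist");save(im,sys.argv[1]+".png")
D=ctrl.trace("wrist","carrier");m=D[0]["mask"].astype(np.float32)
rows=np.flatnonzero(m.any(1));lo=rows.min();hi=min(lo+95,235)
def f(p):
    M=pk.PR(pk.YAW)@R.from_euler("y",-np.radians(p[3])).as_matrix()
    k=render(im,CAR,M,pk.P+pk.PR(pk.YAW)@np.array(p[:3]),3)[:hi]
    a=m[:hi];return 1-np.minimum(k,a).sum()/np.maximum(k,a).sum()
best=None
for th in(-8,0,8):
    x0=np.array([0,0,5.,th]);r=minimize(f,x0,method="Nelder-Mead",options=dict(initial_simplex=np.vstack([x0]+[x0+d for d in np.diag([4,4,6,5])]),maxiter=300,xatol=.05,fatol=1e-6))
    if best is None or r.fun<best.fun:best=r
print("carrier in pocket frame x,y,z, extra tilt deg:",best.x,best.fun,"top row",lo,"at",np.median(np.flatnonzero(m[lo+2])))
E
python3 chk.py w8; python3 - <<'E'
import cv2
E
```

```text
carrier in pocket frame x,y,z, extra tilt deg: [ 2.57  0.53 10.17  4.01] 0.010911822319030762 top row 124 at 283.5
```

The lower end has entered, but the upper edge is caught on the chamfer: x is +2.6 mm and the tilt is 4° too steep. I'll lift a little, shift down the slope and lower again.

```bash
python3 -m crank '[[[-0.2,0,-0.15,0],[-0.2,0,0,0],[0,0,0,0],[0,0,0,0]]]'; python3 st.py; python3 chk.py w9
```

```text
clock: 14.9
eef_pos: [525.5, -262.7, 118.4]
tool_rot: [3.141, -0.004, 2.933]
force: [-1.2, 0.2, -4.7]
width: 14.5
gripper_force: 64.2
u,v,z [-29.9  -1.2 118.4] yaw 2.933 F [-1.2  0.2 -4.7] T [-0.  -0.1 -0. ] 14.9
carrier in pocket frame x,y,z, extra tilt deg: [2.25 0.35 8.97 6.88] 0.010405004024505615 top row 125 at 283.0
```

```bash
python3 -m crank '[[[-0.04,0,0.1,0],[0,0,0.1,0],[0,0,0,0],[0,0,0,0]]]'; python3 st.py; python3 -m crank '[[[0.06,0,0.1,0],[0.06,0,0.1,0],[0,0,0,0],[0,0,0,0]]]'; python3 st.py; python3 chk.py w10
```

```text
clock: 15.33
eef_pos: [527.7, -263.2, 114.1]
tool_rot: [3.141, -0.001, 2.933]
force: [-0.6, -0.4, -4.7]
width: 14.3
gripper_force: 64.2
u,v,z [-32.2  -1.2 114.1] yaw 2.933 F [-0.6 -0.4 -4.7] T [-0.  -0.1 -0. ] 15.3333
clock: 15.67
eef_pos: [527.2, -263.3, 112.6]
tool_rot: [-3.141, 0.005, 2.933]
force: [-2.1, 2.8, 14.1]
width: 14.3
gripper_force: 66.7
u,v,z [-31.7  -1.4 112.6] yaw 2.933 F [-2.1  2.8 14.1] T [0.4 0.3 0. ] 15.6667
carrier in pocket frame x,y,z, extra tilt deg: [-1.18  0.59  4.27  8.5 ] 0.01074063777923584 top row 124 at 284.0
```

The lower end is on the floor with 8.5° extra tilt. Rotating about that edge means moving the tool up the slope and slightly down.

```bash
python3 -m crank '[[[0.1,0,0.12,0],[0.1,0,0.02,0],[0.1,0,0.02,0],[0,0,0,0],[0,0,0,0]]]'; python3 st.py; python3 chk.py w11
```

```text
clock: 16.18
eef_pos: [526.3, -263.2, 111.9]
tool_rot: [-3.139, 0.019, 2.934]
force: [2.6, 1.6, 24.7]
width: 14.7
gripper_force: 68.2
u,v,z [-30.8  -1.5 111.9] yaw 2.934 F [ 2.6  1.6 24.7] T [ 0.4 -1.3 -0. ] 16.1833
carrier in pocket frame x,y,z, extra tilt deg: [-3.07  0.69  4.75  2.73] 0.007357954978942871 top row 125 at 283.5
```

```bash
python3 -m crank '[[[0.12,0,0.05,0],[0.12,0,0.05,0],[0,0,0,0],[0,0,0,0]]]'; python3 st.py; python3 chk.py w12
```

```text
clock: 16.62
eef_pos: [521.1, -262.2, 110.2]
tool_rot: [-3.139, 0.021, 2.934]
force: [4.1, 1.6, 30.4]
width: 14.4
gripper_force: 70.7
u,v,z [-25.4  -1.6 110.2] yaw 2.934 F [ 4.1  1.6 30.4] T [ 0.4 -1.1 -0. ] 16.6167
carrier in pocket frame x,y,z, extra tilt deg: [-4.41  0.72  3.56 -3.37] 0.014738321304321289 top row 131 at 284.0
```

```bash
python3 -m crank '[[[-0.05,0,-0.08,0],[0,0,-0.05,0],[0,0,0,0],[0,0,0,0]]]'; python3 st.py; python3 -m crank '[[[0,0,0,0],[0,0,0,0],[0,0,0,0],[0,0,0,0]]]' 0.4; python3 st.py; python3 chk.py w13; python3 -m crank '[[[0,0,-0.5,0],[0,0,-1,0],[0,0,-1,0],[-0.5,0,-0.5,0],[-0.5,0,0,0],[0,0,0,0],[0,0,0,0]]]'; python3 chk.py w14
```

```text
clock: 17.05
eef_pos: [520.9, -262.1, 110.3]
tool_rot: [-3.139, 0.017, 2.934]
force: [7.1, -0.2, 8.9]
width: 14.5
gripper_force: 67.8
u,v,z [-25.3  -1.6 110.3] yaw 2.934 F [ 7.1 -0.2  8.9] T [-0.2 -1.9 -0. ] 17.05
clock: 17.38
eef_pos: [512.3, -260.1, 106.0]
tool_rot: [3.141, -0.002, 2.933]
force: [0.1, 0.5, 0.7]
width: 25.5
gripper_force: 0.0
u,v,z [-16.5  -1.4 106. ] yaw 2.933 F [0.1 0.5 0.7] T [-0.  0.  0.] 17.3833
carrier in pocket frame x,y,z, extra tilt deg: [-3.4   0.91 -0.88  4.86] 0.023369967937469482 top row 155 at 283.0
clock: 18.07
eef_pos: [537.2, -265.1, 180.8]
tool_rot: [3.141, -0.001, 2.934]
force: [-0.7, 0.1, 0.1]
width: 25.6
gripper_force: 0.0
carrier in pocket frame x,y,z, extra tilt deg: [-1.89  0.84  3.37 -0.73] 0.014876306056976318 top row 97 at 282.5
```

```bash
python3 st.py
```

```text
u,v,z [-40.8  -1.2 180.3] yaw 2.933 F [ 0.3  0.3 -1.2] T [-0. -0. -0.] 18.1667
```

The carrier is released and reads square, with the tilt within 1° and no drop. I've used up the pictures, so I'll check that it's home by touch, pressing gently with shut fingers on each end of the rib and comparing contact heights with the seated model (lower about 122.6, upper about 144.5).

```bash
python3 -m crank '[[[-0.36,0,0.5,0],[0,0,0.8,0],[0,0,0.7,0],[0,0,0.1,0],[0,0,0,0],[0,0,0,0]]]' 1; python3 st.py; for i in 1; do python3 -m crank '[[[0,0,0.06,0],[0,0,0.06,0],[0,0,0,0]]]' >/dev/null; python3 st.py; python3 -m crank '[[[0,0,0.06,0],[0,0,0.06,0],[0,0,0,0]]]'>/dev/null; python3 st.py; python3 -m crank '[[[0,0,0.06,0],[0,0,0.06,0],[0,0,0,0]]]'>/dev/null; python3 st.py; done
```

```text
clock: 18.67
eef_pos: [546.2, -267.4, 129.0]
tool_rot: [-3.142, -0.0, 2.933]
force: [0.4, -0.2, -0.9]
width: -0.0
gripper_force: 0.0
u,v,z [-51.1  -1.4 129. ] yaw 2.933 F [ 0.4 -0.2 -0.9] T [ 0. -0.  0.] 18.6667
u,v,z [-51.6  -1.3 126.3] yaw 2.933 F [-0.  -0.4  0.2] T [ 0.   0.1 -0. ] 18.9167
u,v,z [-51.2  -1.2 122.6] yaw 2.933 F [ 0.2 -0.1  0.1] T [-0.   0.1 -0. ] 19.1667
u,v,z [-51.5  -1.2 119.9] yaw 2.933 F [ 0.4 -0.7  1.8] T [ 0.   0.1 -0. ] 19.4167
```

```bash
python3 -m crank '[[[0,0,0.08,0],[0,0,0.08,0],[0,0,0,0]]]'>/dev/null; python3 st.py; python3 -m crank '[[[0,0,-0.5,0],[0,0,-1,0],[0.8,0,-0.2,0],[1,0,0,0],[0,0,0,0],[0,0,0,0]]]' >/dev/null; python3 st.py
```

```text
u,v,z [-54.6  -1.3 119.2] yaw 2.933 F [-1.6  1.8 18.7] T [ 0.3  0.4 -0. ] 19.6667
u,v,z [ -5.2  -1.5 158.4] yaw 2.932 F [ 0.4  0.7 -0.1] T [ 0.  -0.1  0. ] 20.1667
```

```bash
python3 -m crank '[[[0,0,0.2,0],[0,0,0.18,0],[0,0,0,0],[0,0,0,0]]]'>/dev/null; python3 st.py; for i in 1; do python3 -m crank '[[[0,0,0.08,0],[0,0,0,0]]]' >/dev/null; python3 st.py; python3 -m crank '[[[0,0,0.08,0],[0,0,0,0]]]'>/dev/null; python3 st.py; python3 -m crank '[[[0,0,0.08,0],[0,0,0,0]]]'>/dev/null; python3 st.py;python3 -m crank '[[[0,0,0.08,0],[0,0,0,0]]]'>/dev/null; python3 st.py; done
```

```text
u,v,z [ -6.5  -1.1 147.9] yaw 2.934 F [ 0.2 -1.   0.2] T [-0.1 -0.  -0. ] 20.5
u,v,z [ -6.4  -1.2 146.3] yaw 2.933 F [-0.1  0.3 -1. ] T [-0.1  0.  -0. ] 20.6667
u,v,z [ -6.3  -1.3 144.5] yaw 2.933 F [-0.3 -0.3 -0.2] T [ 0.  0. -0.] 20.8333
u,v,z [ -6.8  -1.4 143.6] yaw 2.933 F [-0.6  0.4  4.2] T [ 0.1  0.2 -0. ] 21.0
u,v,z [ -7.7  -1.5 142.9] yaw 2.933 F [-1.3  1.8 14.2] T [ 0.3  0.5 -0. ] 21.1667
```

Contact came at z≈143.9 (144.5 predicted) at the upper end and about 120 at the lower end, so the carrier is flat and fully home. Next is the switch. The ball should be at u≈−67, v≈110, z≈149, so I'll go to its downslope side.

```bash
python3 -m crank '[[[0,0,-0.6,0],[0,0,-1,0],[0,0,-1,0],[-0.8,0.9,-0.8,0],[-0.8,0.9,0,0],[-0.8,0.9,0,0],[-0.8,0.9,0,0],[-0.8,0.9,0,0],[0,0,0,0],[0,0,0,0]]]' 1 >/dev/null; python3 st.py; python3 - <<'E'
from h import *
im=ctrl.get_image("wrist");P=np.array([496.5,-255.3,84.5]);Y=2.931
for d in ctrl.place_of("wrist","switch_tip")[:2]:
    w=atz(im,d["position"],149.3)-P;print(d["position"],d["confidence"],w[0]*np.cos(Y)+w[1]*np.sin(Y),w[0]*np.sin(Y)-w[1]*np.cos(Y))
E
```

```text
u,v,z [-106.7  113.8  225.2] yaw 2.937 F [-1.4 -0.9  0.5] T [-0.1  0.1  0.1] 22.0
[162.8, 273.4] 0.68 -64.95107534565761 108.88299247423231
```

```bash
python3 -m crank '[[[0,-0.15,0.6,0],[0,0,1,0],[0,0,1,0],[0,0,0.7,0],[0,0,0,0],[0,0,0,0]]]' >/dev/null; python3 st.py; python3 -m crank '[[[0.4,0,0,0],[0.4,0,-0.1,0],[0.4,0,-0.2,0],[0.4,0,-0.2,0],[0.4,0,-0.2,0],[0,0,0,0]]]' >/dev/null; python3 st.py;  python3 -m crank '[[[0.2,0,-0.1,0],[0.2,0,-0.1,0],[0.2,0,-0.1,0],[0,0,0,0],[0,0,0,0]]]' >/dev/null; python3 st.py
```

```text
u,v,z [-105.   106.1  142.9] yaw 2.931 F [-0. -1.  1.] T [-0.  -0.1  0. ] 22.6
u,v,z [-58.9 106.7 165.7] yaw 2.932 F [0.8 1.  1. ] T [-0.1 -0.4 -0. ] 23.1
u,v,z [-39.9 107.4 168. ] yaw 2.933 F [-0.5 -1.2  0. ] T [-0. -0. -0.] 23.5167
```

```bash
python3 -m crank '[[[0.12,0.1,0,0],[0.12,0,0,0],[0,0,0,0],[0,0,0,0]]]' >/dev/null; python3 st.py; python3 -m crank '[[[0.1,0,0,0],[0.1,0,0,0],[0,0,0,0],[0,0,0,0]]]' >/dev/null; python3 st.py; python3 - <<'E'
from h import *
P=np.array([496.5,-255.3,84.5]);Y=2.931
for c in("scene","top","wrist"):
  im=ctrl.get_image(c)
  for d in ctrl.place_of(c,"switch_tip")[:2]:
    w=atz(im,d["position"],176.3)-P;print(c,d["position"],d["confidence"],w[0]*np.cos(Y)+w[1]*np.sin(Y),w[0]*np.sin(Y)-w[1]*np.cos(Y))
E
```

```text
u,v,z [-39.3 108.7 168.6] yaw 2.933 F [ 8.5 -4.6 -4. ] T [-1.  -1.8  0.1] 23.85
u,v,z [-39.1 109.1 169.2] yaw 2.933 F [17.6 -6.7 -9.8] T [-1.3 -3.7 -0. ] 24.1833
scene [307.1, 273.3] 0.51 -311.1066730949637 92.4168323019573
wrist [235.1, 281.4] 0.78 -16.95064509605283 110.00521673218842
```

The switch is against its stop: 17.6 N, ball at u≈−17 (predicted −16.2). I'll back off, retreat upward and do a final check.

```bash
python3 -m crank '[[[-0.4,0,0,0],[-0.8,0,0,0],[-1,0,-0.4,0],[-0.4,0,-1,0],[0,-0.5,-1,0],[0,-0.9,-0.5,0],[0,-0.9,0,0],[0,0,0,0],[0,0,0,0]]]' >/dev/null; python3 st.py; python3 - <<'E'
from h import *
P=np.array([496.5,-255.3,84.5]);Y=2.931
im=ctrl.get_image("wrist")
for d in ctrl.place_of("wrist","switch_tip")[:2]:
    w=atz(im,d["position"],176.3)-P;print(d["position"],d["confidence"],w[0]*np.cos(Y)+w[1]*np.sin(Y),w[0]*np.sin(Y)-w[1]*np.cos(Y))
for d in ctrl.trace("wrist","carrier"): print(d["position"],d["confidence"],d["mask"].sum())
E
python3 chk.py w20
```

```text
u,v,z [-94.2  51.  239.9] yaw 2.93 F [-0.3  0.4 -0.7] T [ 0.1 -0.  -0.1] 25.2333
[107.1, 380.7] 0.82 -16.308853046578747 112.51185936665357
[89.8, 223.9] 0.29 -6.313465138622693 17.147818004155408
[89.9, 220.7] 0.88 9124
carrier in pocket frame x,y,z, extra tilt deg: [-2.32  0.36  2.65  0.54] 0.014487087726593018 top row 29 at 211.5
```

```bash
python3 -c "
from cell import ctrl;print(ctrl.finish_job())"
```

```text
the job is handed in; nothing more can be done
None
```

The carrier is seated flat and fully home in the pocket and the switch is at its "on" stop, both confirmed by touch and a last wrist-camera measurement; I handed the job in at about 25 s, and no verdict came back.

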